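# Nest the stoneware and slide it under the drying rack

### The job

Clear the modelling table: nest the three stoneware vessels by size, the bowl standing in the wide basin and the beaker standing in the bowl, setting each down gently. Then, without lifting the basin off the table, slide the whole nest in through the mouth of the low drying rack until the basin is fully home against the rack's back stop, everything upright. Leave the tool jar, the spray bottle and the plaster tile where they are.

Things in the scene. Friction and masses are not known exactly. Their poses are not given: they have to be found in the camera images.
- basin: Wide shallow white stoneware basin, round, open on top: outside diameter 120 at the foot and 140 at the rim, 50 high, wall 8, floor 6 thick, about 0.5 kg. Origin: centre of its underside, z up. Too wide to grip across; it stays on the table.
- bowl: Medium white stoneware bowl, round, open on top: outside diameter 80 at the foot and 104 at the rim, 68 high, wall 8, floor 6 thick, about 0.32 kg. Origin: centre of its underside, z up. Its rim can be pinched from above, one finger inside. Standing in the basin its rim is 74 above the table.
- beaker: Small tall white stoneware beaker, round, open on top: outside diameter 50 at the foot and 58 at the rim, 90 high, wall 5, floor 6 thick, about 0.18 kg. Origin: centre of its underside, z up. Standing in the nested bowl its rim is 102 above the table.
- rack_home (a point): Point at table height in the low plywood drying rack (fixed): where the centre of the basin's underside is when the basin touches the back stop midway between the side cheeks. x is level and points into the rack, square to its mouth; z up. The home basin stands 56 out of the mouth.
- rack: The rack; same frame as rack_home, mouth facing -x. Back stop: face at x = 70, 62 high. Side cheeks: 65 high, inner faces at y = -84 and 84, outer at -100 and 100, from x = -14 to 136. Slatted roof: underside 116, top 130 above the table, over the same length; a plaster tile lies on its back end, top at 140.
- tool_jar: Bystander: loose white jar of modelling tools, diameter 62, jar 85 high, tools up to 180 high. Origin: centre of its underside.
- spray_bottle: Bystander: loose pale blue spray bottle, diameter 64, 173 high, nozzle sticking out up to 41 from the axis. Origin: centre of its underside.
- clay_block: Bystander: block of clay 90 x 110 x 120 on a plywood bat 120 (x) x 130 (y), top at 126, fixed to the table. Origin: centre of its underside.
- plaster_tile: Bystander: loose white plaster relief tile 60 (x) x 100 (y) x 30 high lying flat. Origin: centre of its underside.

How it is judged:
By the outcome, as a careful person would: the job done as asked, in the order asked, and still so for the second after the job is handed in, with the robot touching nothing.
It also fails if it takes over 72 s, if anything falls off the work surface, if the arm or the gripper's body presses on something with over 40 N, if the wrist force passes 120 N, or if a joint passes its speed limit or range.

### The arm

A 6-joint arm with a two-finger parallel gripper is mounted at the origin on the work surface. World frame = base frame: x ahead of the robot, y to its left, z up, the work surface at z = 0. Lengths are in m, angles in rad, forces in N, time in s.
With the tool pointing down it reaches from about 0.25 to 0.775 m from the base axis. Payload 4 kg.
Tool frame: the origin (TCP) lies on the centre line of the jaws, within the pads' length; the fingertips stand 25 mm ahead of it and the grasp point (between the pads) lies 6 mm ahead of it; z points along the fingers, y is the line along which they close (so a half turn about z gives the same grasp; the last joint's range is limited). The gripper opens to 94 mm and grips with 3 to 60 N. Pads are 16 mm wide; open, the fingers measure 119 mm over their backs; the gripper's body (75 mm by 177 mm) begins 78 mm behind the grasp point.
Start: joints at [1.123, 0.087, 1.371, -0, 1.684, -0.103], TCP at [0.186, 0.518, 0.231] pointing down, gripper open.
Joint ranges: [-3.1, 3.1], [-0.76, 2.03], [0.27, 2.55], [-1.08, 4.22], [0.17, 2.65], [-2.57, 2.57]. Speed limits (rad/s): [2.79, 2.79, 3.14, 3.14, 3.14, 3.14].

### API

Orientations are given as [roll, pitch, yaw] about the fixed x, y, z axes, in that order (R = Rz(yaw) Ry(pitch) Rx(roll)).
In Python, from bench import robot, imaging gives the robot as it stands. The module is installed in compiled form; this text tells all that it offers.
- The arm moves only by the tool drive_tool, never from a script. Its argument "series" is a list of rows, each a list of 3 entries, a list of its own where there are three numbers: the finger opening in m, from 0 to 0.094, then the shift along the tool's x, y, z in m, then the turn, a rotation vector about the tool's x, y, z in rad. A call has 1 to 5 rows; each row is the pose to reach, as a shift and turn from the pose commanded when the call began, along the tool's axes at that moment; what a row does not reach only later rows make up. A row lasts 1/8 s, in which the tool goes at most 62.5 mm and 10.7 degrees, less where a joint would pass 70% of its speed; a pose out of reach is approached as far as the arm can. A call with a gripper value outside its range is refused whole. The fingers move at their own pace and stop on an object; the grip force is fixed at half the most. Time passes only in rows, so rows that repeat a pose let the fingers close. It gives the time, the measured TCP pose, the force, the opening and the grip force at its end, in the units of the state.
- robot.get_obs(): the state, without advancing time (a new reading comes with each control period).
- imaging.snapshot(name): name is "side" or "top" or "wrist"; returns the picture (400x640x3 uint8, red, green, blue); there is no depth.
- imaging.get_calibration(name): a dict with "intrinsics" (3x3 intrinsics, pixels), "position" and "rotation" of the camera in the world. Camera axes: x right, y up, looking along -z (the intrinsics and any distortion apply to the point x, -y, -z); pixel columns grow to the right and rows downward; lengths in m; the calibration is good to about 2 mm. A picture is of the moment at which its call begins: read the wrist's pose just before it. get_calibration takes no time and is no camera call; for the wrist camera it gives the pose at the moment of the call.
- robot.close_job(): hands the job in; it is judged then, once.
The state is a dict: "time": time; "joint_positions": joint angles; "qvel": joint speeds; "joint_torque": joint torques, N m; "tool_pos": TCP position; "ee_rot": TCP orientation; "wrist_force": force on the tool from outside, world axes, zero at the start; "wrist_torque": the same for the moment, N m; "width": finger opening in m; "finger_force": force on a finger pad.
Only numpy, scipy, OpenCV 4.12 (cv2) and the standard library are available. Lean on these libraries where they do the work, as an engineer would, in place of code of your own. Each camera call takes 0.05 s, during which the arm holds its last target. There are 200 camera calls.

## Working session

There is one attempt and no reset: what is moved stays moved. The work goes in short steps, Python scripts to look and compute and a tool call to move; the robot and the scene stay as the last step left them, time stands still between calls to the robot, and variables do not carry over. Pictures are saved under pics/ and viewed, at most 12 in all, crops included, and the job is handed in when it is done.

Besides the shell and the picture viewer there is one more tool, called after "Emit:" in YAML: its name, and indented under it one key for each argument. drive_tool: Moves the arm, as the interface text tells. Its arguments: {"type":"object","properties":{"series":{"type":"array"}},"required":["series"]}

```bash
mkdir -p pics; python3 - <<'E'
from bench import robot, imaging
import cv2
o=robot.get_obs(); print(o)
for n in("top","side"):
    im=imaging.snapshot(n); cv2.imwrite(f"pics/{n}0.png",im[:,:,::-1])
    c=imaging.get_calibration(n); print(n,c)
print(imaging.get_calibration("wrist"))
E
```

```text
{'time': 0.0, 'joint_positions': array([ 1.12290646e+00,  8.79513603e-02,  1.37222682e+00, -4.64335353e-05,
        1.68356293e+00, -1.03111667e-01]), 'qvel': array([-0.00151325,  0.00125913, -0.00025199,  0.00057487, -0.00163093,
       -0.00106674]), 'joint_torque': array([ 1.06619533e-03, -3.40179420e+01, -3.02431297e+01,  7.19573814e-02,
        3.27373808e-02, -1.61691632e-04]), 'tool_pos': array([0.18571009, 0.51719123, 0.22932   ]), 'ee_rot': array([-3.13945085e+00, -1.75234259e-04,  2.79680909e+00]), 'wrist_force': array([ 0.14358351,  0.16237129, -0.56851677]), 'wrist_torque': array([ 0.04127255, -0.02381036, -0.01533366]), 'finger_force': 0.0, 'width': 0.09381755849499042}
top {'intrinsics': array([[407.45505277,   0.        , 320.83183398],
       [  0.        , 407.45505277, 195.78835213],
       [  0.        ,   0.        ,   1.        ]]), 'position': array([ 0.45498009, -0.00140572,  1.02371231]), 'rotation': array([ 0.13698473,  0.00432833, -1.56326141])}
side {'intrinsics': array([[427.44777596,   0.        , 318.65767248],
       [  0.        , 427.44777596, 196.78898471],
       [  0.        ,   0.        ,   1.        ]]), 'position': array([0.7721296 , 0.60628963, 0.97002109]), 'rotation': array([ 0.61411714, -0.00335602,  2.85576491])}
{'intrinsics': array([[286.42376001,   0.        , 326.66047337],
       [  0.        , 286.42376001, 199.42260526],
       [  0.        ,   0.        ,   1.        ]]), 'position': array([0.11140756, 0.54422808, 0.3833717 ]), 'rotation': array([-0.27424693,  0.00333929,  1.22649547])}
```

View pics/top0.png

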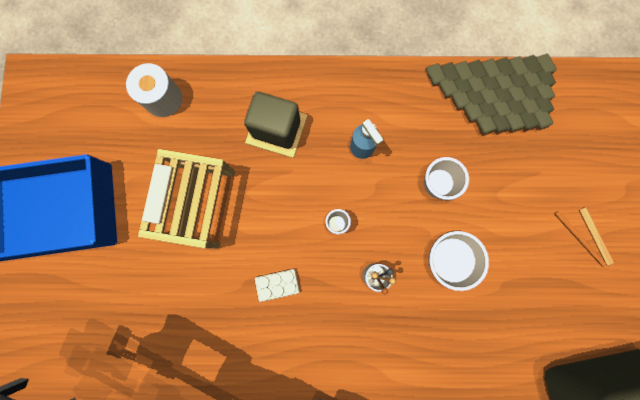

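View pics/side0.png

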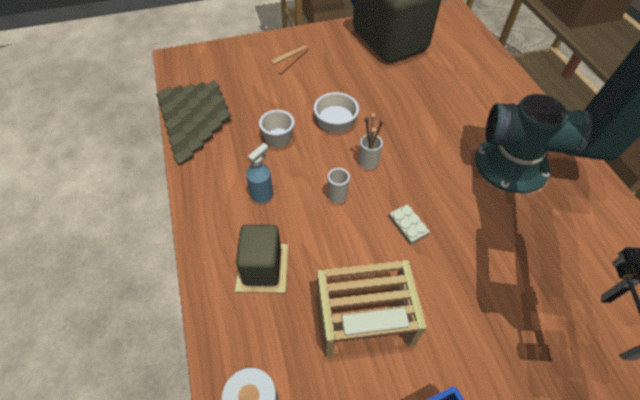

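The top view shows the basin at (459,260), bowl (447,178), beaker (338,221), jar (379,277), spray bottle (366,140), tile (277,285) and rack (185,200). The rack's mouth faces right (-y). Next I'll measure the rims in both views.

```bash
cat > h.py <<'E'
import numpy as np, cv2
from scipy.spatial.transform import Rotation as Ro
def ray(c,p):
    K=c["intrinsics"];d=np.array([(p[0]-K[0,2])/K[0,0],-(p[1]-K[1,2])/K[1,1],-1])
    return np.array(c["position"]),Ro.from_euler("xyz",c["rotation"]).apply(d)
def plane(c,p,z):
    o,d=ray(c,p);return o+d*(z-o[2])/d[2]
def tri(c1,p1,c2,p2):
    o1,d1=ray(c1,p1);o2,d2=ray(c2,p2)
    s=np.linalg.lstsq(np.c_[d1,-d2],o2-o1,rcond=None)[0]
    a,b=o1+d1*s[0],o2+d2*s[1];return (a+b)/2,np.linalg.norm(a-b)
def proj(c,P):
    q=Ro.from_euler("xyz",c["rotation"]).inv().apply(np.array(P)-c["position"])
    q=np.atleast_2d(q);K=c["intrinsics"]
    return np.c_[K[0,2]+K[0,0]*q[:,0]/-q[:,2],K[1,2]+K[1,1]*q[:,1]/q[:,2]]
def pale(im,v=0,s=60):
    h=cv2.cvtColor(im,cv2.COLOR_RGB2HSV);return ((h[...,1]<s)&(h[...,2]>v)).astype(np.uint8)*255
E
python3 - <<'E'
from h import *
from bench import imaging
C={n:imaging.get_calibration(n) for n in("top","side")}
I={n:cv2.imread(f"pics/{n}0.png")[:,:,::-1].copy() for n in C}
roi={"top":dict(basin=(420,225,500,300),bowl=(415,150,480,208),beaker=(318,202,358,242)),
"side":dict(basin=(305,85,365,140),bowl=(252,103,300,152),beaker=(320,160,356,208))}
R={}
for n in C:
  for k,(a,b,c,d) in roi[n].items():
    m=pale(I[n],0,90)[b:d,a:c]
    cs,_=cv2.findContours(m,cv2.RETR_EXTERNAL,cv2.CHAIN_APPROX_NONE)
    ct=max(cs,key=cv2.contourArea); x,y,w,h=cv2.boundingRect(ct)
    (u,v),r=cv2.minEnclosingCircle(ct); R[n,k]=(u+a,v+b); print(n,k,(x+a,y+b,w,h),"circ",u+a,v+b,r)
for k,z,in(("basin",.05),("bowl",.068),("beaker",.09)): print(k,plane(C["top"],R["top",k],z))
t=cv2.resize(I["top"][130:265,115:265],None,fx=5,fy=5,interpolation=cv2.INTER_CUBIC)[:600]
s=cv2.resize(I["side"][80:210,235:395],None,fx=4,fy=4,interpolation=cv2.INTER_CUBIC)
cv2.imwrite("pics/rack_t.png",t[:,:,::-1]);cv2.imwrite("pics/ves_s.png",s[:,:,::-1])
E
```

```text
top basin (429, 231, 60, 60) circ 458.7739715576172 260.30505752563477 30.56373405456543
top bowl (424, 157, 45, 43) circ 445.9489803314209 178.92040824890137 22.83206558227539
top beaker (325, 209, 26, 26) circ 337.6446075439453 221.43137168884277 12.876343727111816
side basin (313, 92, 47, 41) circ 335.7970714569092 109.6673641204834 23.491065979003906
side bowl (252, 109, 43, 43) circ 271.5263156890869 132.4736843109131 26.916662216186523
side beaker (327, 167, 23, 37) circ 338.0 184.875 18.125099182128906
basin [ 0.4378995  -0.32251956  0.05      ]
bowl [ 0.6292466  -0.29351418  0.068     ]
beaker [ 0.5245724 -0.0353922  0.09     ]
```

View pics/rack_t.png

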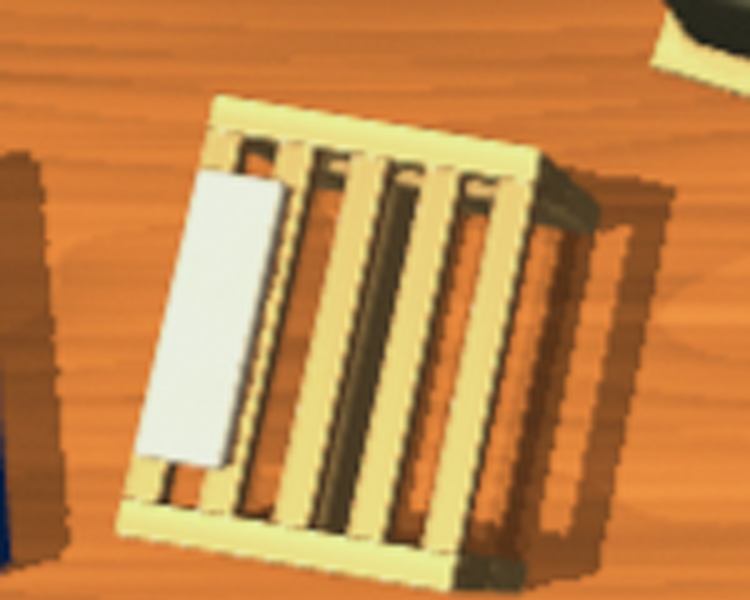

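View pics/ves_s.png

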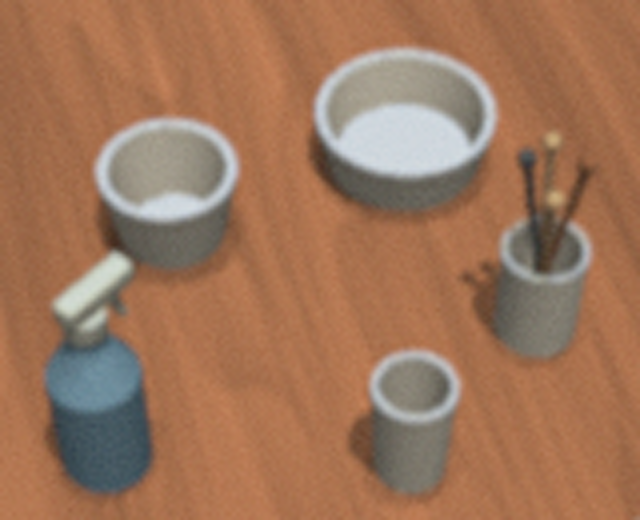

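Rack crop: the roof-top corners are at (213,95), (540,150), (452,590) and (117,533). In the side crop the rim centres are: bowl about (167,168), basin (405,111) and beaker (414,386).

```bash
python3 - <<'E'
from h import *
from bench import imaging
T,S=[imaging.get_calibration(n) for n in("top","side")]
cr=lambda x,y,f,a,b:((x+.5)/f-.5+a,(y+.5)/f-.5+b)
tp=dict(basin=(458.7,260.3),bowl=(446.4,178.3),beaker=(337.6,221.4),jarrim=(379,277))
sp=dict(basin=(405,111),bowl=(167,168),beaker=(414,386),jarrim=(544,252))
for k in tp: print(k,*tri(T,tp[k],S,cr(*sp[k],4,235,80)))
c=np.array([plane(T,cr(x,y,5,115,130),.13) for x,y in((213,95),(540,150),(452,590),(117,533))])
print(c); e=lambda i,j:c[j]-c[i]
for i,j in((0,1),(1,2),(2,3),(3,0)): print(np.linalg.norm(e(i,j)),np.degrees(np.arctan2(e(i,j)[1],e(i,j)[0])))
ctr=c.mean(0); ins=(e(1,0)+e(2,3)); ins/=np.linalg.norm(ins); print("ins",ins,"home",ctr-ins*.061)
# side-view front roof corners: left front 318,272 right front 409,264
for a,b in((1,(319,269)),(2,(409,263))):
  x,y=[(540,150),(452,590)][a-1]; print(tri(T,cr(x,y,5,115,130),S,b))
print("spray",plane(S,(261,198),0),plane(T,(366,150),.06),"clay",plane(T,(275,130),.0),"tile",plane(T,(277,285),.03),"jar foot",plane(S,(369,165),0))
E
```

```text
basin [ 0.43915563 -0.32263092  0.05119377] 0.0027738279135280665
bowl [ 0.63198955 -0.29498283  0.06965859] 0.0033731878940811847
beaker [ 0.52592169 -0.03594024  0.09075179] 0.002982539709978248
jarrim [ 0.40042479 -0.13015858  0.08200523] 0.001760132806754964
[[0.68295621 0.37303764 0.13      ]
 [0.65858794 0.2244375  0.13      ]
 [0.46244893 0.25488902 0.13      ]
 [0.48609283 0.40284569 0.13      ]]
0.1505849061900695 -99.31279211930037
0.19848880111375408 171.17501218191168
0.14983394877658904 80.92073565206243
0.1991072799724771 -8.610035156862832
ins [0.15981779 0.98714653 0.        ] home [0.56277259 0.25358652 0.13      ]
(array([0.65666373, 0.22335942, 0.13552999]), np.float64(0.0014681732829071685))
(array([0.46152464, 0.25808093, 0.12089906]), np.float64(0.002294495630823881))
spray [ 7.30646602e-01 -8.97013776e-02 -1.11022302e-16] [ 0.70058726 -0.10487373  0.06      ] clay [0.76758407 0.12433164 0.        ] tile [0.37589445 0.10710005 0.03      ] jar foot [ 0.40231061 -0.11710632  0.        ]
```

Heights triangulate as expected (51, 70 and 91 mm) and the rack edges come out at 150 and 199 mm. Rack home is about (0.563, 0.254), with the insertion axis at 81°. I'll go above the bowl's near rim and write a small planner that converts targets to tool-axis shifts.

```bash
cat > go.py <<'E'
from h import *
from bench import robot
def go(p,yaw,k=1):
    """print k calls (shift, turn in tool axes) from the pose now to p, pointing down at yaw"""
    o=robot.get_obs();P=np.array(o["tool_pos"]);R=Ro.from_euler("xyz",o["ee_rot"]);T=Ro.from_euler("xyz",[np.pi,0,yaw])
    rv=(R.inv()*T).as_rotvec();D=(np.array(p)-P)/k
    print("from",P.round(4),o["ee_rot"].round(3),"t",o["time"],"w",round(o["width"],4),"F",o["wrist_force"].round(1))
    for i in range(k):
        Ri=R*Ro.from_rotvec(rv*i/k);print(Ri.inv().apply(D).round(4).tolist(),(rv/k).round(4).tolist())
E
python3 - <<'E'
from go import *
go([.589,-.275,.27],1.134,3)
E
```

```text
from [0.1857 0.5172 0.2294] [-3.14  -0.     2.797] t 0.1 w 0.0941 F [-0.5  0.2  0.3]
[-0.2158, -0.2031, -0.0132] [-0.0005, 0.0005, 0.5543]
[-0.2904, -0.0591, -0.0134] [-0.0005, 0.0005, 0.5543]
[-0.278, 0.1025, -0.0135] [-0.0005, 0.0005, 0.5543]
```

Emit:
drive_tool:
  series:
    - [0.094,[-0.043,-0.041,-0.04],[0,0,0.11]]
    - [0.094,[-0.086,-0.081,-0.04],[0,0,0.22]]
    - [0.094,[-0.129,-0.122,-0.04],[0,0,0.33]]
    - [0.094,[-0.172,-0.162,-0.04],[0,0,0.44]]
    - [0.094,[-0.216,-0.203,-0.04],[0,0,0.554]]

```text
time: 0.72
tool_pos: [0.3209, 0.2518, 0.2701]
ee_rot: [3.142, 0.0, 2.24]
wrist_force: [-0.0, 0.5, 0.3]
width: 0.0942
finger_force: 0.0
```

Emit:
drive_tool:
  series:
    - [0.094,[-0.058,-0.012,0],[0,0,0.11]]
    - [0.094,[-0.116,-0.024,0],[0,0,0.22]]
    - [0.094,[-0.174,-0.035,0],[0,0,0.33]]
    - [0.094,[-0.232,-0.047,0],[0,0,0.44]]
    - [0.094,[-0.29,-0.059,0],[0,0,0.554]]

```text
time: 1.35
tool_pos: [0.4553, -0.012, 0.2701]
ee_rot: [-3.141, -0.0, 1.685]
wrist_force: [-0.4, 0.5, -0.3]
width: 0.0943
finger_force: 0.0
```

Emit:
drive_tool:
  series:
    - [0.06,[-0.056,0.02,0],[0,0,0.11]]
    - [0.06,[-0.112,0.041,0],[0,0,0.22]]
    - [0.06,[-0.167,0.062,0],[0,0,0.33]]
    - [0.06,[-0.222,0.082,0],[0,0,0.44]]
    - [0.06,[-0.278,0.102,0],[0,0,0.554]]

```text
time: 1.98
tool_pos: [0.5895, -0.2758, 0.2697]
ee_rot: [-3.141, -0.0, 1.131]
wrist_force: [1.3, 0.0, -0.6]
width: 0.0601
finger_force: 0.0
```

```bash
python3 - <<'E'
from go import *
from bench import imaging
import json
go([.589,-.275,.2],1.134)
c=imaging.get_calibration("wrist");im=imaging.snapshot("wrist")
cv2.imwrite("pics/w1.png",im[:,:,::-1]);print(proj(c,[[.632,-.295,.069],[.439,-.322,.05]]))
np.savez("w1.npz",**c)
E
```

```text
from [ 0.5895 -0.2758  0.2697] [-3.141 -0.     1.131] t 1.975 w 0.0601 F [ 1.3  0.  -0.6]
[0.0005, -0.0007, 0.0697] [-0.001, -0.0005, -0.003]
[[363.67655205 182.69389382]
 [245.31283682 252.70915209]]
```

View pics/w1.png

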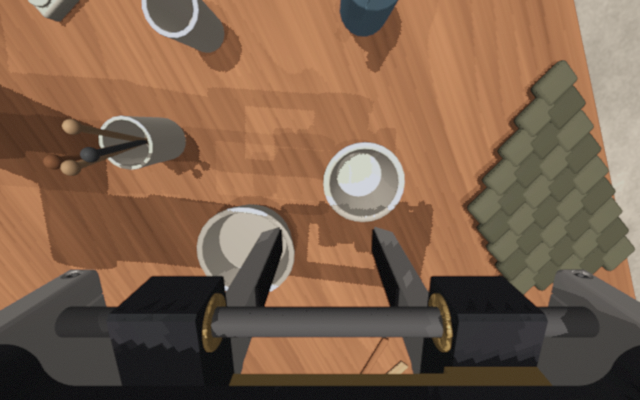

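The wrist view shows the bowl rim centred at (364,182), where the estimate predicted (363.7,182.7), so the bowl position is good. I'll descend onto the near rim.

Emit:
drive_tool:
  series:
    - [0.05,[0,0,0.06],[0,0,0]]
    - [0.05,[0,0,0.12],[0,0,0]]
    - [0.05,[0,0,0.16],[0,0,0]]
    - [0.05,[0,0,0.185],[0,0,0]]
    - [0.05,[0,0,0.197],[0,0,0]]

```text
time: 2.65
tool_pos: [0.5876, -0.2733, 0.0706]
ee_rot: [-3.137, -0.0, 1.135]
wrist_force: [-0.0, -0.1, -0.1]
width: 0.0497
finger_force: 0.0
```

Emit:
drive_tool:
  series:
    - [0.0,[0,0,0],[0,0,0]]
    - [0.0,[0,0,0],[0,0,0]]
    - [0.0,[0,0,0],[0,0,0]]
    - [0.0,[0,0,0],[0,0,0]]
    - [0.0,[0,0,0],[0,0,0]]

```text
time: 3.28
tool_pos: [0.5906, -0.2744, 0.0752]
ee_rot: [3.137, -0.001, 1.135]
wrist_force: [1.8, 0.8, 2.7]
width: 0.0094
finger_force: 28.9
```

Emit:
drive_tool:
  series:
    - [0.0,[0,0,-0.01],[0,0,0]]
    - [0.0,[0,0,-0.03],[0,0,0]]
    - [0.0,[0,0,-0.06],[0,0,0]]
    - [0.0,[0,0,-0.1],[0,0,0]]
    - [0.0,[0,0,-0.12],[0,0,0]]

```text
time: 3.9
tool_pos: [0.5886, -0.2742, 0.1963]
ee_rot: [3.141, 0.0, 1.134]
wrist_force: [-0.7, -0.0, -4.1]
width: 0.0074
finger_force: 31.3
```

```bash
python3 - <<'E'
from go import *
from bench import imaging
a=Ro.from_euler("z",.937-1.135).apply([-.0414,.0206,0]);print(a)
go([.4385+a[0],-.3225+a[1],.195],.937)
im=imaging.snapshot("wrist");im2=imaging.snapshot("side")
cv2.imwrite("pics/w2.png",np.hstack([im,im2])[:,:,::-1][:,::1])
cv2.imwrite("pics/w2.png",np.vstack([cv2.resize(im,(480,300)),cv2.resize(im2[40:240,200:520],(480,300))])[:,:,::-1])
E
```

```text
[-0.03653892  0.02834126  0.        ]
from [ 0.5886 -0.2742  0.1963] [3.141 0.    1.134] t 3.9 w 0.0074 F [-0.7 -0.  -4.1]
[-0.0969, -0.1607, 0.0012] [0.0006, 0.0004, 0.1974]
```

View pics/w2.png

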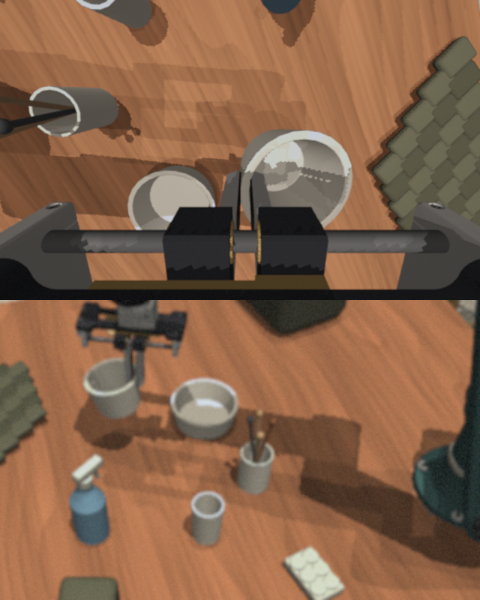

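The bowl is held and carried clear, and the flush pads look to have tilted it a little, far side down. I'll measure the tilt by intersecting the far and near rim rays with the vertical plane through the pinch.

```bash
python3 - <<'E'
from go import *
from bench import imaging
o=robot.get_obs();c=imaging.get_calibration("wrist");im=imaging.snapshot("wrist")
R=Ro.from_euler("xyz",o["ee_rot"]);P=o["tool_pos"]
m=pale(im,0,70);m[:150]=0;m[310:]=0;m[:,:310]=0;m[:,490:]=0
n,l,s,_=cv2.connectedComponentsWithStats(m);i=1+s[1:,4].argmax();ys,xs=np.where(l==i);print(s[i])
print("right",xs.max(),ys[xs==xs.max()].mean())
def pt(p):
    q,d=ray(c,p);q=R.inv().apply(q-P);d=R.inv().apply(d);return (q-d*q[0]/d[0]).round(4)
for p in((xs.max(),ys[xs==xs.max()].mean()),(469,233),(324,227)):print(p,pt(p))
for p in [(x,y) for y in(190,210,230,250) for x in [xs[ys==y].max()]]: print(p)
v=(cv2.cvtColor(im,cv2.COLOR_RGB2GRAY)>175).astype(np.uint8)*255; v[:,:320]=0;v[:150]=0;v[320:]=0;v[:,480:]=0
ct=max(cv2.findContours(v,0,1)[0],key=lambda k:cv2.boundingRect(k)[2]);print(cv2.boundingRect(ct),cv2.fitEllipse(cv2.convexHull(ct)))
s=imaging.snapshot("side");cv2.imwrite("pics/s3.png",np.hstack([cv2.resize(s[70:125,240:310],None,fx=6,fy=6,interpolation=2),cv2.resize(im[160:320,300:490],None,fx=2,fy=2.0625)])[:,:,::-1])
E
```

```text
[  310   173   180   137 18402]
right 489 308.5
(np.int64(489), np.float64(308.5)) [ 0.      0.0697 -0.048 ]
(469, 233) [0.     0.1016 0.0366]
(324, 227) [ 0.     -0.0022  0.0484]
(np.int64(450), 190)
(np.int64(464), 210)
(np.int64(469), 230)
(np.int64(467), 250)
(328, 174, 140, 60) ((396.19329833984375, 229.20188903808594), (105.61106872558594, 140.3457794189453), 72.34854125976562)
```

View pics/s3.png

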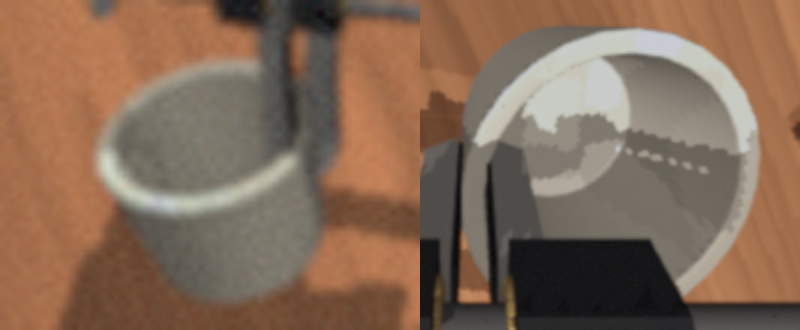

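```bash
python3 - <<'E'
from go import *
from bench import imaging
o=robot.get_obs();S=imaging.get_calibration("side")
R=Ro.from_euler("xyz",o["ee_rot"]);P=o["tool_pos"];M=np.array([(240,255),(203,137)])
for th in (0,10,15):
  a=np.array([0,np.cos(np.radians(th)),np.sin(np.radians(th))]);dn=np.array([0,-a[2],a[1]])  # rim dir(far), axis down
  rc=np.array([0,-.004,.005])+.052*a; ft=rc+.068*dn
  p=proj(S,P+R.apply([ft,rc]));p=(p-[240,70])*6;print(th,p.round(0).tolist(),"img axis deg",np.degrees(np.arctan2(*(p[0]-p[1]))))
print("measured",np.degrees(np.arctan2(*(M[0]-M[1]))))
E
```

```text
0 [[215.0, 236.0], [203.0, 124.0]] img axis deg 6.204094789102654
10 [[242.0, 251.0], [206.0, 140.0]] img axis deg 17.930911533777557
15 [[257.0, 258.0], [209.0, 148.0]] img axis deg 23.361100173366538
measured 17.409302746956854
```

Tilt measures 10° (17.4° image axis against 17.9° predicted for 10°). I'll turn the tool -0.175 about its x to bring the bowl upright, then carry it over the basin.

```bash
python3 - <<'E'
from go import *
th=np.radians(10);a=np.array([0,np.cos(th),np.sin(th)]);dn=np.array([0,-a[2],a[1]])
ft=np.array([0,-.004,.005])+.052*a+.068*dn
o=robot.get_obs();P=o["tool_pos"];R=Ro.from_euler("xyz",o["ee_rot"])
Rf=Ro.from_euler("xyz",[np.pi,0,.937])
print("foot now",P+R.apply(ft))
D1=np.array([.4388,-.3225,0])
for Rt,n in((Rf,"level"),(Rf*Ro.from_rotvec([-.175,0,0]),"tilt")):
  q=D1+[0,0,.09]-Rt.apply(ft); print(n,"tcp",q,"shift",R.inv().apply(q-P).round(4),"turn",(R.inv()*Rt).as_rotvec().round(3))
E
```

```text
foot now [ 0.62010023 -0.28880146  0.11169087]
level tcp [ 0.41027365 -0.30153469  0.17099663] shift [-0.1002 -0.1495  0.0221] turn [-0.002  0.     0.198]
tilt tcp [ 0.39934603 -0.29350349  0.16359577] shift [-0.0975 -0.1628  0.0295] turn [-0.177 -0.017  0.197]
```

Emit:
drive_tool:
  series:
    - [0.0,[-0.02,-0.033,0.0],[-0.035,-0.003,0.039]]
    - [0.0,[-0.045,-0.075,0.005],[-0.08,-0.008,0.09]]
    - [0.0,[-0.072,-0.12,0.015],[-0.13,-0.013,0.145]]
    - [0.0,[-0.0975,-0.163,0.0295],[-0.177,-0.017,0.197]]
    - [0.0,[-0.0975,-0.163,0.0295],[-0.177,-0.017,0.197]]

```text
time: 4.72
tool_pos: [0.3929, -0.2897, 0.1565]
ee_rot: [2.98, -0.002, 0.934]
wrist_force: [0.5, -0.5, -4.0]
width: 0.0076
finger_force: 30.6
```

```bash
python3 - <<'E'
from go import *
from bench import imaging
print(robot.get_obs()["tool_pos"],robot.get_obs()["ee_rot"])
s=imaging.snapshot("side");c=imaging.get_calibration("wrist");w=imaging.snapshot("wrist")
cv2.imwrite("pics/s4.png",np.hstack([cv2.resize(s[50:150,280:370],(360,400),interpolation=2),cv2.resize(w[120:320,220:440],(440,400))])[:,:,::-1])
S=imaging.get_calibration("side");print((proj(S,[[.4388,-.3225,.158],[.4388,-.3225,.09],[.4388,-.3225,.05]])-[280,50])*4)
print((proj(c,[[.4388,-.3225,.158],[.4388,-.3225,.05]])-[220,120])*2)
E
```

```text
[ 0.39285252 -0.28966531  0.15653145] [ 2.97999358e+00 -1.63284594e-03  9.33850282e-01]
[[231.28157836 119.15477771]
 [227.66855606 191.4185812 ]
 [225.68539471 231.08365113]]
[[378.80842391 257.18093663]
 [281.56083819 163.14299893]]
```

View pics/s4.png

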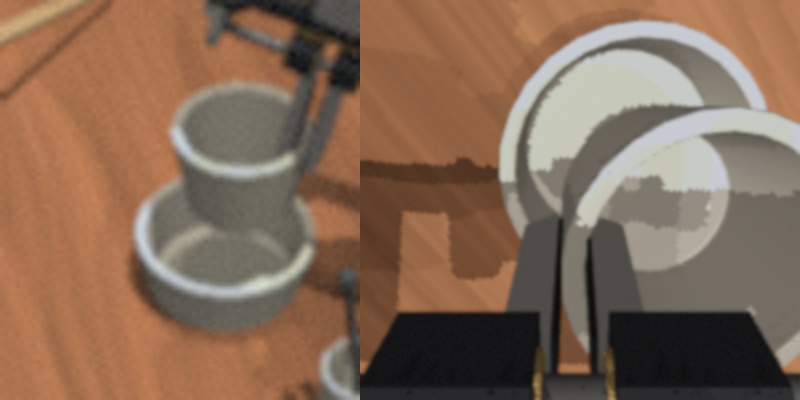

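The side view shows the bowl upright over the basin. The TCP is about 7 mm short radially, which I'll correct in the descent.

```bash
python3 - <<'E'
from go import *
o=robot.get_obs();R=Ro.from_euler("xyz",o["ee_rot"])
for z in(.12,.0866,.0756): print(z,R.inv().apply(np.array([.3993,-.2935,z])-o["tool_pos"]).round(4))
E
```

```text
0.12 [-0.0002 -0.0062  0.0414]
0.0866 [-0.0003 -0.0119  0.0743]
0.0756 [-0.0003 -0.0138  0.0851]
```

Emit:
drive_tool:
  series:
    - [0.0,[0,0,0.005],[0,0,0]]
    - [0.0,[0,-0.003,0.022],[0,0,0]]
    - [0.0,[0,-0.006,0.04],[0,0,0]]
    - [0.0,[0,-0.009,0.057],[0,0,0]]
    - [0.0,[0,-0.0105,0.066],[0,0,0]]

```text
time: 5.45
tool_pos: [0.4008, -0.2937, 0.095]
ee_rot: [2.967, -0.001, 0.938]
wrist_force: [-0.9, -0.5, -4.1]
width: 0.0073
finger_force: 30.6
```

Emit:
drive_tool:
  series:
    - [0.0,[0,0,0],[0,0,0]]
    - [0.0,[0,0,0],[0,0,0]]

```text
time: 5.7
tool_pos: [0.4016, -0.2949, 0.0979]
ee_rot: [2.963, -0.0, 0.937]
wrist_force: [0.5, -0.3, -4.2]
width: 0.0072
finger_force: 30.6
```

Emit:
drive_tool:
  series:
    - [0.0,[0,-0.0007,0.004],[0,0,0]]
    - [0.0,[0,-0.0014,0.008],[0,0,0]]
    - [0.0,[0,-0.002,0.011],[0,0,0]]
    - [0.0,[0,-0.0022,0.013],[0,0,0]]
    - [0.0,[0,-0.0022,0.013],[0,0,0]]

```text
time: 6.32
tool_pos: [0.4011, -0.2944, 0.0837]
ee_rot: [2.965, -0.001, 0.937]
wrist_force: [-0.6, -0.4, -4.7]
width: 0.0073
finger_force: 30.6
```

Emit:
drive_tool:
  series:
    - [0.0,[0,-0.0003,0.0015],[0,0,0]]
    - [0.0,[0,-0.0005,0.003],[0,0,0]]
    - [0.0,[0,-0.0005,0.003],[0,0,0]]

```text
time: 6.7
tool_pos: [0.4015, -0.2947, 0.0814]
ee_rot: [2.963, -0.001, 0.937]
wrist_force: [-1.1, 0.9, -1.9]
width: 0.0078
finger_force: 30.6
```

Contact has begun: the force went from -4.2 to -1.9 N. A touch more, then open slightly.

Emit:
drive_tool:
  series:
    - [0.0,[0,-0.0002,0.001],[0,0,0]]
    - [0.0,[0,-0.0003,0.0018],[0,0,0]]
    - [0.0,[0,-0.0003,0.0018],[0,0,0]]

```text
time: 7.08
tool_pos: [0.4015, -0.2947, 0.081]
ee_rot: [2.963, -0.001, 0.938]
wrist_force: [-5.0, 4.6, 7.3]
width: 0.0074
finger_force: 30.5
```

Emit:
drive_tool:
  series:
    - [0.022,[0,0,0],[0,0,0]]
    - [0.022,[0,0,0],[0,0,0]]
    - [0.022,[0,0,0],[0,0,0]]

```text
time: 7.45
tool_pos: [0.4015, -0.2948, 0.0791]
ee_rot: [2.963, -0.001, 0.937]
wrist_force: [-0.4, -0.2, 0.6]
width: 0.022
finger_force: 0.0
```

Emit:
drive_tool:
  series:
    - [0.022,[0,0.0,-0.02],[0,0,0]]
    - [0.022,[0,0.0,-0.05],[0,0,0]]
    - [0.022,[0,0.01,-0.1],[0.06,0,0]]
    - [0.03,[0,0.01,-0.14],[0.12,0,0]]
    - [0.06,[0,0.01,-0.16],[0.178,0,0]]

```text
time: 8.07
tool_pos: [0.3871, -0.2844, 0.2415]
ee_rot: [3.139, -0.0, 0.937]
wrist_force: [-0.1, -0.3, -0.6]
width: 0.0363
finger_force: 0.0
```

```bash
python3 - <<'E'
from go import *
from bench import imaging
s=imaging.snapshot("side");t=imaging.snapshot("top")
cv2.imwrite("pics/s5.png",np.hstack([cv2.resize(s[60:160,260:380],(480,400),interpolation=2),cv2.resize(t[220:320,410:490],(320,400),interpolation=2)])[:,:,::-1])
go([.526,-.036,.24],1.503,2)
E
```

```text
from [ 0.388  -0.2852  0.2409] [3.137 0.    0.937] t 8.175 w 0.0447 F [ 0.3 -0.2 -0. ]
[0.1413, -0.0181, 0.0004] [0.0024, 0.0007, -0.2828]
[0.1407, 0.022, 0.0005] [0.0024, 0.0007, -0.2828]
```

View pics/s5.png

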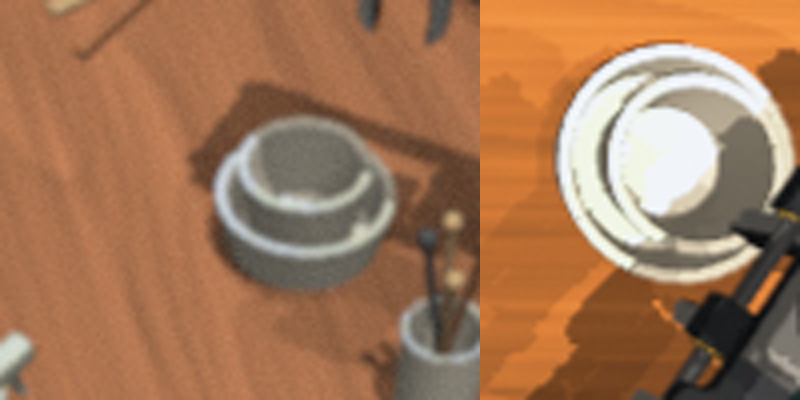

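The bowl stands upright in the basin, with its rim centre at top px (465.3,260.8) and side px (336.8,100.5). Next, the beaker.

Emit:
drive_tool:
  series:
    - [0.085,[0.028,-0.004,0],[0,0,-0.055]]
    - [0.085,[0.056,-0.007,0],[0,0,-0.11]]
    - [0.085,[0.085,-0.011,0],[0,0,-0.17]]
    - [0.085,[0.113,-0.014,0],[0,0,-0.23]]
    - [0.085,[0.141,-0.018,0],[0,0,-0.283]]

```text
time: 8.8
tool_pos: [0.4552, -0.1584, 0.2366]
ee_rot: [-3.14, -0.001, 1.222]
wrist_force: [0.4, -0.4, -0.3]
width: 0.0849
finger_force: 0.0
```

Emit:
drive_tool:
  series:
    - [0.085,[0.028,0.004,0],[0,0,-0.055]]
    - [0.085,[0.056,0.008,0],[0,0,-0.11]]
    - [0.085,[0.085,0.013,0],[0,0,-0.17]]
    - [0.085,[0.113,0.018,0],[0,0,-0.23]]
    - [0.085,[0.141,0.022,0],[0,0,-0.283]]

```text
time: 9.43
tool_pos: [0.5243, -0.0336, 0.2366]
ee_rot: [-3.14, -0.001, 1.505]
wrist_force: [0.0, 0.4, -0.6]
width: 0.0848
finger_force: 0.0
```

```bash
python3 - <<'E'
from go import *
from bench import imaging
T,S=[imaging.get_calibration(n) for n in("top","side")]
print("bowl",tri(T,(465.3,260.8),S,(336.8,100.5)),plane(T,(465.3,260.8),.074))
c=imaging.get_calibration("wrist");im=imaging.snapshot("wrist")
u=proj(c,[[.526,-.036,.09]])[0];print("pred",u)
x,y=u.astype(int);m=np.zeros((400,640),np.uint8);m[max(0,y-70):y+70,x-70:x+70]=1
g=cv2.cvtColor(im,cv2.COLOR_RGB2GRAY);g=((g>150)&(pale(im,0,60)>0)).astype(np.uint8)*m
ct=max(cv2.findContours(g,0,1)[0],key=cv2.contourArea);e=cv2.fitEllipse(cv2.convexHull(ct));print(e,cv2.boundingRect(ct));print(plane(c,e[0],.09))
go([.526,-.036,.097],1.503)
cv2.imwrite("pics/w5.png",im[:,:,::-1])
E
```

```text
bowl (array([ 0.43679512, -0.32959382,  0.07303314]), np.float64(0.0011305887143204503)) [ 0.43731032 -0.32954128  0.074     ]
pred [328.77163233 196.21491674]
((327.7275695800781, 195.3604278564453), (50.91701889038086, 52.576866149902344), 91.99197387695312) (302, 170, 53, 51)
[ 0.52492931 -0.0349676   0.09      ]
from [ 0.5254 -0.0308  0.2364] [-3.141 -0.004  1.509] t 9.475 w 0.0853 F [1.8 1.1 0.1]
[-0.0057, 0.0011, 0.1394] [-0.0009, -0.004, 0.0063]
```

Emit:
drive_tool:
  series:
    - [0.085,[-0.0045,0,0.04],[0,0,0]]
    - [0.085,[-0.0045,0,0.08],[0,0,0]]
    - [0.085,[-0.0045,0,0.115],[0,0,0]]
    - [0.085,[-0.0045,0,0.135],[0,0,0]]
    - [0.085,[-0.0045,0,0.141],[0,0,0]]

```text
time: 10.1
tool_pos: [0.5221, -0.0389, 0.0945]
ee_rot: [-3.137, -0.001, 1.503]
wrist_force: [-0.3, -0.4, -0.7]
width: 0.0852
finger_force: 0.0
```

Emit:
drive_tool:
  series:
    - [0.0,[0,0,0],[0,0,0]]
    - [0.0,[0,0,0],[0,0,0]]
    - [0.0,[0,0,0],[0,0,0]]
    - [0.0,[0,0,0],[0,0,0]]
    - [0.0,[0,0,0],[0,0,0]]

```text
time: 10.72
tool_pos: [0.5249, -0.0391, 0.0987]
ee_rot: [3.139, -0.0, 1.503]
wrist_force: [0.0, 0.5, 3.1]
width: 0.0563
finger_force: 29.4
```

Emit:
drive_tool:
  series:
    - [0.0,[0,0,-0.015],[0,0,0]]
    - [0.0,[0,0,-0.05],[0,0,0]]
    - [0.0,[0,0,-0.09],[0,0,0]]
    - [0.0,[0,0,-0.13],[0,0,0]]
    - [0.0,[0,0,-0.13],[0,0,0]]

```text
time: 11.35
tool_pos: [0.5258, -0.0393, 0.2318]
ee_rot: [3.134, 0.0, 1.503]
wrist_force: [0.3, 0.5, -1.7]
width: 0.0568
finger_force: 29.5
```

```bash
python3 - <<'E'
from go import *
go([.437,-.3295,.225],.930,2)
E
```

```text
from [ 0.5258 -0.0393  0.2318] [3.134 0.    1.503] t 11.35 w 0.0568 F [ 0.3  0.5 -1.7]
[-0.1478, -0.0346, 0.0031] [0.0038, -0.0011, 0.2867]
[-0.1515, 0.0086, 0.0034] [0.0038, -0.0011, 0.2867]
```

Emit:
drive_tool:
  series:
    - [0.0,[-0.029,-0.007,0],[0,0,0.055]]
    - [0.0,[-0.059,-0.014,0],[0,0,0.11]]
    - [0.0,[-0.089,-0.021,0],[0,0,0.17]]
    - [0.0,[-0.118,-0.028,0],[0,0,0.23]]
    - [0.0,[-0.148,-0.035,0],[0,0,0.287]]

```text
time: 11.98
tool_pos: [0.4779, -0.1847, 0.2249]
ee_rot: [-3.137, -0.001, 1.215]
wrist_force: [0.1, -0.3, -1.3]
width: 0.0568
finger_force: 29.6
```

Emit:
drive_tool:
  series:
    - [0.0,[-0.031,0.002,0],[0,0,0.055]]
    - [0.0,[-0.061,0.003,0],[0,0,0.11]]
    - [0.0,[-0.092,0.005,0],[0,0,0.17]]
    - [0.0,[-0.155,0.009,0],[0,0,0.287]]
    - [0.0,[-0.155,0.009,0],[0,0,0.287]]

```text
time: 12.6
tool_pos: [0.4315, -0.3356, 0.2242]
ee_rot: [-3.136, 0.0, 0.923]
wrist_force: [0.6, 1.1, -1.9]
width: 0.0566
finger_force: 29.7
```

```bash
python3 - <<'E'
from go import *
from bench import imaging
go([.4346,-.3327,.14],.930)
o=robot.get_obs();c=imaging.get_calibration("wrist");im=imaging.snapshot("wrist")
z=o["tool_pos"][2]-.005
print("rim pred at tcp", proj(c,[[o["tool_pos"][0],o["tool_pos"][1],z],[.437,-.3295,.074]]))
cv2.imwrite("pics/w6.png",cv2.resize(im[80:320,160:480],None,fx=2,fy=2)[:,:,::-1])
E
```

```text
from [ 0.4315 -0.3356  0.2242] [-3.136  0.     0.923] t 12.6 w 0.0566 F [ 0.6  1.1 -1.9]
[0.0042, 0.0012, 0.0842] [-0.0054, 0.0002, -0.0066]
rim pred at tcp [[326.93535099 252.91853088]
 [328.07991215 185.8896302 ]]
```

View pics/w6.png

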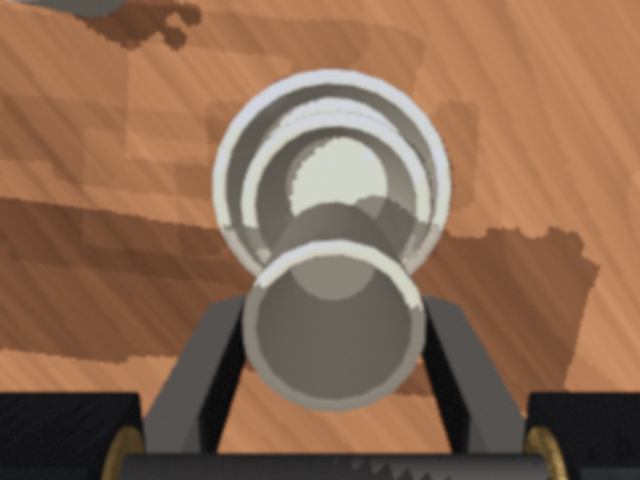

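The wrist view shows the bowl rim centred at about (328.8,181.3) and the held beaker's rim at (327.2,242.7), in full-image pixels.

```bash
python3 - <<'E'
from go import *
from bench import imaging
c=imaging.get_calibration("wrist");o=robot.get_obs()
b=plane(c,(328.8,181.3),.074);k=plane(c,(327.2,242.7),.2155);print(b,k,o["tool_pos"])
R=Ro.from_euler("xyz",o["ee_rot"]);print(R.inv().apply(b-k),"beaker in tool",R.inv().apply(k-o["tool_pos"]))
E
```

```text
[ 0.44160329 -0.32386082  0.074     ] [ 0.43538724 -0.32983552  0.2155    ] [ 0.4323112  -0.33366812  0.22450453]
[0.00831396 0.00216176 0.14150191] beaker in tool [0.00489933 0.00020598 0.00901035]
```

```bash
python3 - <<'E'
from go import *
from bench import imaging
c=imaging.get_calibration("wrist");o=robot.get_obs();im=imaging.snapshot("wrist");g=cv2.cvtColor(im,cv2.COLOR_RGB2GRAY)
print(o["tool_pos"]);cv2.imwrite("pics/w7.png",im[:,:,::-1])
for col in(322,328,334): print(col,[(r,int(g[r,col])) for r in range(108,156)])
R=Ro.from_euler("xyz",o["ee_rot"])
for r,z,rad in((115,.05,.070),(135.5,.074,.052)):
  q=plane(c,(328,r),z);print(r,q,"centre",q-R.apply([rad,0,0]))
print("bowl true?",proj(c,[[.437,-.3295,.074],[.4416,-.3239,.074]]))
E
```

```text
[ 0.4323112  -0.33366812  0.22450453]
322 [(108, 122), (109, 122), (110, 124), (111, 125), (112, 126), (113, 125), (114, 124), (115, 125), (116, 156), (117, 198), (118, 211), (119, 212), (120, 212), (121, 213), (122, 206), (123, 182), (124, 124), (125, 92), (126, 91), (127, 91), (128, 90), (129, 93), (130, 129), (131, 183), (132, 209), (133, 212), (134, 211), (135, 211), (136, 211), (137, 206), (138, 199), (139, 209), (140, 212), (141, 212), (142, 212), (143, 211), (144, 203), (145, 169), (146, 110), (147, 84), (148, 85), (149, 85), (150, 95), (151, 117), (152, 129), (153, 139), (154, 165), (155, 195)]
328 [(108, 120), (109, 120), (110, 119), (111, 119), (112, 120), (113, 119), (114, 119), (115, 121), (116, 148), (117, 191), (118, 210), (119, 212), (120, 212), (121, 212), (122, 209), (123, 191), (124, 131), (125, 94), (126, 93), (127, 95), (128, 96), (129, 98), (130, 137), (131, 193), (132, 210), (133, 212), (134, 212), (135, 210), (136, 209), (137, 205), (138, 200), (139, 209), (140, 212), (141, 211), (142, 211), (143, 211), (144, 199), (145, 140), (146, 91), (147, 86), (148, 86), (
[... 201 characters left out ...]
167), (118, 206), (119, 212), (120, 212), (121, 212), (122, 211), (123, 203), (124, 162), (125, 112), (126, 97), (127, 99), (128, 99), (129, 99), (130, 109), (131, 155), (132, 203), (133, 212), (134, 212), (135, 212), (136, 211), (137, 205), (138, 196), (139, 208), (140, 212), (141, 212), (142, 212), (143, 211), (144, 207), (145, 182), (146, 123), (147, 88), (148, 90), (149, 95), (150, 135), (151, 189), (152, 208), (153, 210), (154, 209), (155, 209)]
115 [ 0.48246964 -0.26785161  0.05      ] centre [ 0.44041124 -0.32380768  0.04990261]
135.5 [ 0.47002249 -0.2844636   0.074     ] centre [ 0.43877911 -0.32603097  0.07392765]
bowl true? [[328.51621155 187.82801477]
 [328.81919716 181.33010127]]
```

Careful edge rows put the bowl at (0.437,-0.328), which agrees with the top view. I'll shift 3 mm along tool x and lower.

Emit:
drive_tool:
  series:
    - [0.0,[0.003,0.0005,0.02],[0,0,0]]
    - [0.0,[0.003,0.0005,0.05],[0,0,0]]
    - [0.0,[0.003,0.0005,0.08],[0,0,0]]
    - [0.0,[0.003,0.0005,0.098],[0,0,0]]
    - [0.0,[0.003,0.0005,0.102],[0,0,0]]

```text
time: 13.32
tool_pos: [0.4357, -0.3291, 0.1236]
ee_rot: [-3.138, -0.001, 0.931]
wrist_force: [-0.0, 0.7, -2.0]
width: 0.0563
finger_force: 29.7
```

Emit:
drive_tool:
  series:
    - [0.0,[0,0,0.002],[0,0,0]]
    - [0.0,[0,0,0.004],[0,0,0]]
    - [0.0,[0,0,0.006],[0,0,0]]
    - [0.0,[0,0,0.006],[0,0,0]]

```text
time: 13.82
tool_pos: [0.4361, -0.3308, 0.1196]
ee_rot: [-3.142, -0.001, 0.929]
wrist_force: [-0.4, -1.0, -2.4]
width: 0.0561
finger_force: 29.7
```

Emit:
drive_tool:
  series:
    - [0.0,[0,0,0.002],[0,0,0]]
    - [0.0,[0,0,0.004],[0,0,0]]
    - [0.0,[0,0,0.006],[0,0,0]]
    - [0.0,[0,0,0.007],[0,0,0]]
    - [0.0,[0,0,0.007],[0,0,0]]

```text
time: 14.45
tool_pos: [0.436, -0.3306, 0.1121]
ee_rot: [-3.141, -0.001, 0.929]
wrist_force: [0.4, -0.4, -2.5]
width: 0.0565
finger_force: 29.7
```

Emit:
drive_tool:
  series:
    - [0.0,[0,0,0.001],[0,0,0]]
    - [0.0,[0,0,0.002],[0,0,0]]
    - [0.0,[0,0,0.002],[0,0,0]]

```text
time: 14.82
tool_pos: [0.436, -0.331, 0.1113]
ee_rot: [3.141, 0.0, 0.929]
wrist_force: [-2.5, -0.0, 3.7]
width: 0.0565
finger_force: 29.7
```

Contact at the expected height. Release and lift.

Emit:
drive_tool:
  series:
    - [0.076,[0,0,0],[0,0,0]]
    - [0.076,[0,0,0],[0,0,0]]
    - [0.076,[0,0,0],[0,0,0]]
    - [0.076,[0,0,-0.01],[0,0,0]]
    - [0.076,[0,0,-0.03],[0,0,0]]

```text
time: 15.45
tool_pos: [0.4357, -0.3302, 0.1401]
ee_rot: [-3.139, -0.001, 0.929]
wrist_force: [0.6, 0.4, -0.6]
width: 0.0757
finger_force: 0.0
```

Emit:
drive_tool:
  series:
    - [0.07,[0,0,-0.05],[0,0,0]]
    - [0.07,[-0.05,0,-0.09],[0,0,0]]
    - [0.07,[-0.1,0,-0.11],[0,0,0]]
    - [0.07,[-0.1,0,-0.11],[0,0,0]]

```text
time: 15.95
tool_pos: [0.375, -0.414, 0.2535]
ee_rot: [3.137, 0.002, 0.925]
wrist_force: [0.3, 1.1, -0.1]
width: 0.0701
finger_force: 0.0
```

```bash
cat > nest.py <<'E'
from go import *
from bench import imaging
def nest(t,tag):
    """rim ellipse outlines near predicted basin centre t, from the top and side views"""
    for n in("top","side"):
        c=imaging.get_calibration(n);im=imaging.snapshot(n);cv2.imwrite(f"pics/{n}_{tag}.png",im[:,:,::-1])
        u=proj(c,[[t[0],t[1],.05]])[0];x,y=u.astype(int);m=np.zeros((400,640),np.uint8);m[max(0,y-55):y+50,x-50:x+50]=1
        g=(pale(im,0,100)>0).astype(np.uint8)*m;ct=max(cv2.findContours(g,0,1)[0],key=cv2.contourArea)
        (a,b),r=cv2.minEnclosingCircle(ct);print(n,"pred",u.round(1),"circ",round(a,1),round(b,1),round(r,1),"rect",cv2.boundingRect(ct),plane(c,(a,b),.05).round(4))
E
python3 - <<'E'
from nest import *
nest((.439,-.3235),"n1")
T=imaging.get_calibration("top")
for n,p,z in(("nozzle ends",(362,124),.165),("",(381,139),.165),("bottle top",(362,147),.11),("jar tools",(396,266),.13),("",(367,285),.1)): print(n,plane(T,p,z))
t=cv2.imread("pics/top_n1.png");s=cv2.imread("pics/side_n1.png")
cv2.imwrite("pics/v.png",np.vstack([np.hstack([cv2.resize(t[210:310,420:520],(400,400),interpolation=2),cv2.resize(s[60:160,290:390],(400,400),interpolation=2)]),cv2.resize(t[100:300,310:510],(800,800))[0:0]]))
cv2.imwrite("pics/v.png",np.hstack([cv2.resize(t[210:310,410:510],(400,400),interpolation=2),cv2.resize(s[60:160,290:390],(400,400),interpolation=2)]))
E
```

```text
top pred [459.2 259.8] circ 458.8 260.2 30.6 rect (429, 231, 60, 60) [ 0.4382 -0.3227  0.05  ]
side pred [336.3 107.6] circ 335.4 108.7 23.9 rect (313, 85, 47, 48) [ 0.4431 -0.3193  0.05  ]
nozzle ends [ 0.73187621 -0.08532851  0.165     ]
 [ 0.69848718 -0.12628536  0.165     ]
bottle top [ 0.69486271 -0.09036122  0.11      ]
jar tools [ 0.42610816 -0.16020598  0.13      ]
 [ 0.38304002 -0.10046399  0.1       ]
```

View pics/v.png

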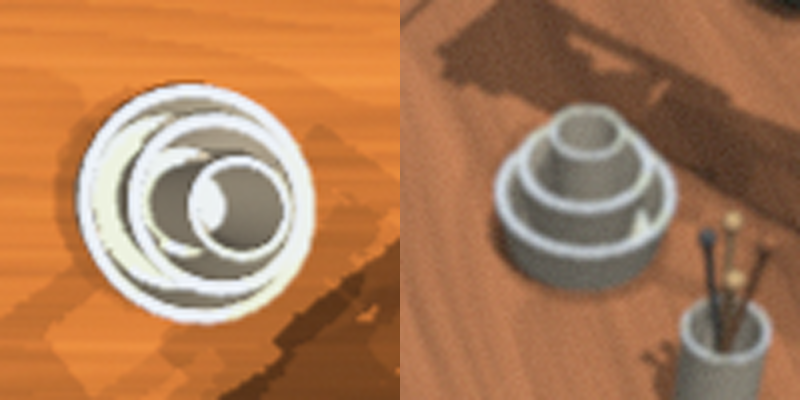

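The nest is seated upright, with the basin still at (0.4385,-0.323). I'll push it with a two-finger cradle behind the rim at 70 mm opening. The legs are:
- 52° to about (0.55,-0.18)
- 94.5° to about (0.532,0.056)
- 81° to home

```bash
python3 - <<'E'
from go import *
a=np.radians(52)
go([.4385-.09*np.cos(a),-.323-.09*np.sin(a),.047],a)
E
```

```text
from [ 0.3762 -0.4109  0.2505] [ 3.142e+00 -1.000e-03  9.280e-01] t 16.05 w 0.0702 F [ 0.2  0.1 -0.4]
[0.0175, -0.0047, 0.2036] [0.0, -0.0013, 0.0208]
```

Emit:
drive_tool:
  series:
    - [0.07,[0.0,-0.0045,0.05],[0,0,0.02]]
    - [0.07,[0.0,-0.0045,0.1],[0,0,0.02]]
    - [0.07,[0.004,-0.0045,0.15],[0,0,0.02]]
    - [0.07,[0.01,-0.0045,0.19],[0,0,0.02]]
    - [0.07,[0.015,-0.0045,0.202],[0,0,0.02]]

```text
time: 16.68
tool_pos: [0.3807, -0.3922, 0.0442]
ee_rot: [-3.133, -0.003, 0.911]
wrist_force: [-0.4, 0.0, 0.1]
width: 0.0698
finger_force: 0.0
```

Emit:
drive_tool:
  series:
    - [0.07,[0.005,0,0],[0,0,0]]
    - [0.07,[0.015,0,0],[0,0,0]]
    - [0.07,[0.025,0,0],[0,0,0]]
    - [0.07,[0.035,0,0],[0,0,0]]
    - [0.07,[0.045,0,0],[0,0,0]]

```text
time: 17.3
tool_pos: [0.4087, -0.3631, 0.0503]
ee_rot: [3.139, 0.006, 0.909]
wrist_force: [-4.1, -5.5, 1.7]
width: 0.07
finger_force: 3.4
```

```bash
python3 - <<'E'
from nest import *
o=robot.get_obs();p=o["tool_pos"];y=o["ee_rot"][2];c=p[:2]+.0686*np.array([np.cos(y),np.sin(y)]);print(p,o["ee_rot"],o["wrist_force"],"implied centre",c)
nest(c,"p1")
E
```

```text
[ 0.40866731 -0.36306316  0.05031141] [3.13877304 0.00585226 0.90909105] [-4.08055766 -5.4704665   1.73198198] implied centre [ 0.45081948 -0.30894149]
top pred [452.8 254.7] circ 465.3 261.0 43.6 rect (424, 226, 78, 78) [ 0.4364 -0.3377  0.05  ]
side pred [334.  111.5] circ 339.0 94.4 43.3 rect (310, 56, 64, 81) [ 0.4124 -0.3782  0.05  ]
```

Emit:
drive_tool:
  series:
    - [0.07,[0.014,0,0],[0,0,0]]
    - [0.07,[0.031,0,0],[0,0,0]]
    - [0.07,[0.048,0,0],[0,0,0]]
    - [0.07,[0.065,0,0],[0,0,0]]
    - [0.07,[0.082,0,0],[0,0,0]]

```text
time: 18.02
tool_pos: [0.4593, -0.2983, 0.0502]
ee_rot: [3.139, 0.005, 0.909]
wrist_force: [-4.7, -6.8, 3.1]
width: 0.0699
finger_force: 3.9
```

Emit:
drive_tool:
  series:
    - [0.07,[0.017,0,0],[0,0,0]]
    - [0.07,[0.034,0,0],[0,0,0]]
    - [0.07,[0.051,0,0],[0,0,0]]
    - [0.07,[0.066,0,0],[0,0,0]]
    - [0.07,[0.072,0,0],[0,0,0]]

```text
time: 18.65
tool_pos: [0.5036, -0.241, 0.0501]
ee_rot: [3.139, 0.004, 0.91]
wrist_force: [-5.8, -7.2, 3.1]
width: 0.07
finger_force: 4.3
```

```bash
python3 - <<'E'
from nest import *
o=robot.get_obs();p=o["tool_pos"];y=o["ee_rot"][2];c=p[:2]+.0686*np.array([np.cos(y),np.sin(y)]);print(p,o["ee_rot"],o["wrist_force"],"implied centre",c)
nest(c,"p2")
w=imaging.get_calibration("wrist");im=imaging.snapshot("wrist");cv2.imwrite("pics/wp2.png",im[:,:,::-1])
m=pale(im,130,60);u=proj(w,[[*c,.05],[*c,.102],[*c,.074]]);print(u.round(0))
print([ (r,[int(k) for k in np.where(m[r,:]>0)[0][[0,-1]]]) for r in range(60,300,20) if m[r].any()])
# pivot about centre to 94.5 deg at radius .073
a=np.radians(94.5);go([c[0]-.073*np.cos(a),c[1]-.073*np.sin(a),.047],a)
E
```

```text
[ 0.50359998 -0.24102455  0.05006573] [3.13927374 0.00436188 0.90956872] [-5.75582511 -7.16718992  3.13103734] implied centre [ 0.54572629 -0.18688275]
top pred [400.3 214.3] circ 416.0 218.8 45.1 rect (372, 186, 78, 78) [ 0.5352 -0.2243  0.05  ]
side pred [315.3 146.6] circ 320.4 129.1 44.7 rect (290, 91, 67, 83) [ 0.5119 -0.2495  0.05  ]
[[327. 139.]
 [328. 150.]
 [327. 143.]]
[(60, [213, 442]), (80, [203, 452]), (100, [199, 456]), (120, [197, 458]), (140, [197, 458]), (160, [201, 454]), (180, [207, 447]), (200, [14, 436]), (220, [38, 421]), (240, [50, 393]), (260, [54, 61]), (280, [49, 50])]
from [ 0.504  -0.2406  0.0501] [3.139e+00 2.000e-03 9.090e-01] t 18.8 w 0.0701 F [-3.3 -4.7  3.7]
[0.0141, 0.0492, 0.0031] [0.0014, 0.0031, -0.74]
```

Basin position agrees with the cradle geometry (wrist columns 197–458, centred where predicted). Now I'll pivot around it.

Emit:
drive_tool:
  series:
    - [0.07,[-0.009,0,0.0],[0,0,0]]
    - [0.07,[-0.008,0.014,0.0],[0,0,-0.185]]
    - [0.07,[-0.0035,0.0275,0.0],[0,0,-0.37]]
    - [0.07,[0.0035,0.04,0.0],[0,0,-0.555]]
    - [0.07,[0.012,0.051,0.0],[0,0,-0.74]]

```text
time: 19.42
tool_pos: [0.5518, -0.2606, 0.0483]
ee_rot: [3.141, -0.002, 1.655]
wrist_force: [-0.6, -0.1, 0.3]
width: 0.0698
finger_force: 0.0
```

```bash
cat > wchk.py <<'E'
from nest import *
def wchk(c,z=.05,lo=80,hi=200):
    """basin rim: widest pale row span in the wrist view -> centre line point and half width"""
    w=imaging.get_calibration("wrist");o=robot.get_obs();im=imaging.snapshot("wrist");m=pale(im,130,60)
    u=proj(w,[[*c,z]])[0];x=int(u[0]);n,l,s,_=cv2.connectedComponentsWithStats(m)
    best=(0,)
    for r in range(lo,hi,4):
        k=np.where(m[r,x-150:x+150]>0)[0]+x-150
        if len(k) and k[-1]-k[0]>best[0]: best=(k[-1]-k[0],r,k[0],k[-1])
    _,r,a,b=best;pa,pb=plane(w,(a,r),z),plane(w,(b,r),z)
    R=Ro.from_euler("xyz",o["ee_rot"]);mid=(pa+pb)/2
    print("tcp",o["tool_pos"].round(4),o["ee_rot"].round(3),"F",o["wrist_force"].round(1),"t",o["time"]);print("pred",u.round(1),"span",best,"width",np.linalg.norm(pa-pb).round(4),"mid",mid.round(4),"in tool",R.inv().apply(mid-o["tool_pos"]).round(4))
E
python3 - <<'E'
from wchk import *
wchk((.5467,-.186))
c=np.array([.5467,-.186]);d=np.array([.5316,.056])-c;print(np.degrees(np.arctan2(d[1],d[0])),np.linalg.norm(d))
E
```

```text
tcp [ 0.5518 -0.2606  0.0483] [ 3.141e+00 -2.000e-03  1.655e+00] F [-0.6 -0.1  0.3] t 19.425
pred [329.5 126.7] span (np.int64(268), 108, np.int64(193), np.int64(461)) width 0.1359 mid [ 0.5446 -0.1769  0.05  ] in tool [ 0.084  -0.0001 -0.0016]
93.57043838268321 0.24247063739760324
```

Emit:
drive_tool:
  series:
    - [0.07,[0.012,0,0],[0,0,0]]
    - [0.07,[0.029,0.0005,0],[0,0,0]]
    - [0.07,[0.046,0.001,0],[0,0,0]]
    - [0.07,[0.064,0.0015,0],[0,0,0]]
    - [0.07,[0.082,0.002,0],[0,0,0]]

```text
time: 20.1
tool_pos: [0.5462, -0.1799, 0.0485]
ee_rot: [3.142, 0.003, 1.645]
wrist_force: [-0.3, -5.3, -2.0]
width: 0.0704
finger_force: 2.6
```

Emit:
drive_tool:
  series:
    - [0.07,[0.018,0,0],[0,0,0]]
    - [0.07,[0.036,0.0005,0],[0,0,0]]
    - [0.07,[0.054,0.001,0],[0,0,0]]
    - [0.07,[0.072,0.0015,0],[0,0,0]]
    - [0.07,[0.088,0.002,0],[0,0,0]]

```text
time: 20.72
tool_pos: [0.5412, -0.092, 0.0484]
ee_rot: [-3.141, 0.003, 1.646]
wrist_force: [0.3, -6.6, -1.9]
width: 0.0697
finger_force: 2.7
```

```bash
python3 - <<'E'
from wchk import *
o=robot.get_obs();p=o["tool_pos"];y=o["ee_rot"][2];c=p[:2]+.0686*np.array([np.cos(y),np.sin(y)]);print(c)
wchk(c)
nest(c,"p3")
E
```

```text
[ 0.53602125 -0.02358924]
tcp [ 0.5412 -0.092   0.0484] [-3.141e+00  3.000e-03  1.646e+00] F [ 0.3 -6.6 -1.9] t 20.725
pred [327.3 139. ] span (np.int64(265), 112, np.int64(193), np.int64(458)) width 0.1346 mid [ 0.5341 -0.0102  0.05  ] in tool [ 0.082  -0.0009 -0.0018]
top pred [332.1 217.9] circ 338.0 210.0 41.2 rect (302, 170, 47, 81) [ 0.555  -0.0376  0.05  ]
side pred [335.9 190. ] circ 337.9 166.9 52.2 rect (291, 135, 92, 85) [ 0.5066 -0.0974  0.05  ]
```

```bash
cat > path.py <<'E'
from go import *
def path(W,d=.0686):
    """W: (cx,cy,heading deg) basin waypoints -> tool shifts/turns from the pose now"""
    o=robot.get_obs();P=o["tool_pos"];R=Ro.from_euler("xyz",o["ee_rot"])
    for x,y,h in W:
        a=np.radians(h);q=np.array([x-d*np.cos(a),y-d*np.sin(a),P[2]])
        print((x,y,h),R.inv().apply(q-P).round(4).tolist(),round(-(a-o["ee_rot"][2]),3))
E
python3 - <<'E'
from path import *
path([(.536,-.0236,92.5),(.5365,-.01,90),(.5365,.005,88),(.537,.022,86),(.537,.04,84),(.5375,.06,83),(.538,.08,82),(.5385,.1,81)])
E
```

```text
(0.536, -0.0236, 92.5) [-0.0019, -0.0024, -0.0] 0.034
(0.5365, -0.01, 90) [0.0118, -0.0038, 0.0] 0.077
(0.5365, 0.005, 88) [0.027, -0.005, 0.0001] 0.112
(0.537, 0.022, 86) [0.0442, -0.0056, 0.0001] 0.147
(0.537, 0.04, 84) [0.0626, -0.0066, 0.0001] 0.182
(0.5375, 0.06, 83) [0.0827, -0.0057, 0.0002] 0.199
(0.538, 0.08, 82) [0.1028, -0.0048, 0.0002] 0.217
(0.5385, 0.1, 81) [0.123, -0.004, 0.0002] 0.234
```

Emit:
drive_tool:
  series:
    - [0.07,[0.0,-0.0024,0],[0,0,0.034]]
    - [0.07,[0.012,-0.004,0],[0,0,0.077]]
    - [0.07,[0.027,-0.005,0],[0,0,0.112]]
    - [0.07,[0.044,-0.0056,0],[0,0,0.147]]
    - [0.07,[0.0626,-0.0066,0],[0,0,0.182]]

```text
time: 21.5
tool_pos: [0.5304, -0.0316, 0.0486]
ee_rot: [3.141, 0.004, 1.463]
wrist_force: [0.3, -6.3, -1.5]
width: 0.0701
finger_force: 2.8
```

```bash
python3 - <<'E'
from wchk import *
from path import path
o=robot.get_obs();p=o["tool_pos"];y=o["ee_rot"][2];c=p[:2]+.0686*np.array([np.cos(y),np.sin(y)]);print(c)
wchk(c)
path([(.5375,.06,83),(.538,.08,82),(.539,.1,81),(.54,.107,81)])
E
```

```text
[0.53778454 0.03663933]
tcp [ 0.5304 -0.0316  0.0486] [3.141 0.004 1.463] F [ 0.3 -6.3 -1.5] t 21.5
pred [327.2 138.9] span (np.int64(265), 128, np.int64(193), np.int64(458)) width 0.1367 mid [0.5375 0.0422 0.05  ] in tool [ 0.0741 -0.0009 -0.0017]
(0.5375, 0.06, 83) [0.0202, -0.003, 0.0] 0.015
(0.538, 0.08, 82) [0.0401, -0.0058, 0.0] 0.032
(0.539, 0.1, 81) [0.0602, -0.0082, 0.0] 0.049
(0.54, 0.107, 81) [0.0672, -0.0079, 0.0] 0.049
```

Emit:
drive_tool:
  series:
    - [0.07,[0.018,-0.0025,0],[0,0,0.015]]
    - [0.07,[0.036,-0.005,0],[0,0,0.03]]
    - [0.07,[0.052,-0.007,0],[0,0,0.045]]
    - [0.07,[0.062,-0.008,0],[0,0,0.049]]
    - [0.07,[0.065,-0.008,0],[0,0,0.049]]

```text
time: 22.18
tool_pos: [0.5291, 0.0345, 0.0485]
ee_rot: [-3.141, 0.003, 1.417]
wrist_force: [-0.2, -5.8, -0.3]
width: 0.0698
finger_force: 3.2
```

```bash
python3 - <<'E'
from wchk import *
from path import path
o=robot.get_obs();p=o["tool_pos"];y=o["ee_rot"][2];c=p[:2]+.0686*np.array([np.cos(y),np.sin(y)]);print(c)
wchk(c)
# position in rack frame using both estimated home/yaw
a=np.radians(81);d=c-np.array([.5628,.2536]);print("rack frame",d@[np.cos(a),np.sin(a)],d@[-np.sin(a),np.cos(a)])
# rack roof front corners in wrist view
w=imaging.get_calibration("wrist");h=np.array([np.cos(a),np.sin(a)]);n=np.array([-h[1],h[0]])
print(proj(w,[[*(np.array([.5628,.2536])-.014*h+k*n),.13] for k in(-.1,.1)]).round(0))
im=cv2.imread("pics/top_p3.png")
path([(.5628-.157*s,.2536-.9877*s,81) for s in(.13,.11,.09,.07,.05,.03,.015,.0)])
E
```

```text
[0.53958196 0.10230935]
tcp [0.5291 0.0345 0.0485] [-3.141e+00  3.000e-03  1.417e+00] F [-0.2 -5.8 -0.3] t 22.175
pred [327.2 138.9] span (np.int64(265), 116, np.int64(194), np.int64(459)) width 0.1352 mid [0.541  0.1137 0.05  ] in tool [ 0.08   -0.0004 -0.0017]
rack frame -0.15306011266278075 -0.0007348855612861055
[[ 1158.  -986.]
 [ -509. -1001.]]
(0.5423899999999999, 0.12519899999999998, 81) [0.0228, -0.001, -0.0001] 0.004
(0.54553, 0.144953, 81) [0.0428, -0.0009, -0.0001] 0.004
(0.54867, 0.164707, 81) [0.0628, -0.0008, -0.0001] 0.004
(0.5518099999999999, 0.18446099999999999, 81) [0.0828, -0.0007, -0.0002] 0.004
(0.5549499999999999, 0.20421499999999998, 81) [0.1028, -0.0007, -0.0002] 0.004
(0.55809, 0.223969, 81) [0.1228, -0.0006, -0.0003] 0.004
(0.560445, 0.23878449999999998, 81) [0.1378, -0.0005, -0.0003] 0.004
(0.5628, 0.2536, 81) [0.1528, -0.0005, -0.0004] 0.004
```

Aligned with the rack axis: 0.7 mm lateral, 153 mm to go. Pushing in.

Emit:
drive_tool:
  series:
    - [0.07,[0.015,0,0],[0,0,0]]
    - [0.07,[0.032,0,0],[0,0,0]]
    - [0.07,[0.049,-0.0005,0],[0,0,0]]
    - [0.07,[0.066,-0.0005,0],[0,0,0]]
    - [0.07,[0.08,-0.0005,0],[0,0,0]]

```text
time: 22.85
tool_pos: [0.5407, 0.1134, 0.0485]
ee_rot: [-3.14, 0.004, 1.417]
wrist_force: [-1.9, -7.9, 0.8]
width: 0.0698
finger_force: 3.4
```

Emit:
drive_tool:
  series:
    - [0.07,[0.014,0,0],[0,0,0]]
    - [0.07,[0.026,0,0],[0,0,0]]
    - [0.07,[0.038,0,0],[0,0,0]]
    - [0.07,[0.048,0,0],[0,0,0]]
    - [0.07,[0.056,0,0],[0,0,0]]

```text
time: 23.48
tool_pos: [0.5491, 0.1683, 0.0485]
ee_rot: [-3.14, 0.004, 1.417]
wrist_force: [-0.8, -7.9, 2.3]
width: 0.07
finger_force: 3.5
```

```bash
python3 - <<'E'
from path import *
path([(.5628-.157*s,.2536-.9877*s,81) for s in(.01,0,-.004)])
o=robot.get_obs();print(o["tool_pos"],o["wrist_force"])
E
```

```text
(0.56123, 0.243723, 81) [0.0078, 0.0002, -0.0] 0.003
(0.5628, 0.2536, 81) [0.0178, 0.0002, -0.0001] 0.003
(0.5634279999999999, 0.25755079999999997, 81) [0.0218, 0.0002, -0.0001] 0.003
[0.54914264 0.16828003 0.04847126] [-0.78591039 -7.85153313  2.31167326]
```

Emit:
drive_tool:
  series:
    - [0.07,[0.004,0,0],[0,0,0]]
    - [0.07,[0.007,0,0],[0,0,0]]
    - [0.07,[0.01,0,0],[0,0,0]]
    - [0.07,[0.013,0,0],[0,0,0]]
    - [0.07,[0.013,0,0],[0,0,0]]

```text
time: 24.1
tool_pos: [0.5511, 0.1812, 0.0485]
ee_rot: [-3.14, 0.003, 1.417]
wrist_force: [-1.4, -6.0, 1.5]
width: 0.0698
finger_force: 3.0
```

Emit:
drive_tool:
  series:
    - [0.07,[0.002,0,0],[0,0,0]]
    - [0.07,[0.003,0,0],[0,0,0]]
    - [0.07,[0.003,0,0],[0,0,0]]

```text
time: 24.48
tool_pos: [0.5515, 0.1838, 0.0485]
ee_rot: [-3.14, 0.004, 1.416]
wrist_force: [-0.4, -5.9, 1.3]
width: 0.0698
finger_force: 3.3
```

Emit:
drive_tool:
  series:
    - [0.07,[0.002,0,0],[0,0,0]]
    - [0.07,[0.003,0,0],[0,0,0]]
    - [0.07,[0.003,0,0],[0,0,0]]

```text
time: 24.85
tool_pos: [0.552, 0.1867, 0.0485]
ee_rot: [-3.14, 0.004, 1.416]
wrist_force: [-1.7, -7.5, 0.8]
width: 0.0701
finger_force: 3.3
```

Emit:
drive_tool:
  series:
    - [0.07,[0.001,0,0],[0,0,0]]
    - [0.07,[0.002,0,0],[0,0,0]]
    - [0.07,[0.002,0,0],[0,0,0]]

```text
time: 25.22
tool_pos: [0.5521, 0.1873, 0.0485]
ee_rot: [-3.14, 0.007, 1.416]
wrist_force: [-2.8, -9.9, 2.8]
width: 0.0705
finger_force: 4.7
```

Emit:
drive_tool:
  series:
    - [0.07,[0.001,0,0],[0,0,0]]
    - [0.07,[0.002,0,0],[0,0,0]]
    - [0.07,[0.002,0,0],[0,0,0]]

```text
time: 25.6
tool_pos: [0.5522, 0.1877, 0.0485]
ee_rot: [-3.14, 0.01, 1.416]
wrist_force: [-2.9, -14.1, 4.0]
width: 0.07
finger_force: 6.3
```

The force rises while the advance stops, so the basin is against the stop. One last nudge, then back straight off and look.

Emit:
drive_tool:
  series:
    - [0.07,[0.001,0,0],[0,0,0]]
    - [0.07,[0.002,0,0],[0,0,0]]
    - [0.07,[0.002,0,0],[0,0,0]]

```text
time: 25.98
tool_pos: [0.5523, 0.1879, 0.0485]
ee_rot: [-3.139, 0.014, 1.416]
wrist_force: [-3.8, -17.8, 5.8]
width: 0.0699
finger_force: 7.9
```

Emit:
drive_tool:
  series:
    - [0.07,[-0.01,0,0],[0,0,0]]
    - [0.07,[-0.04,0,0],[0,0,0]]
    - [0.07,[-0.09,0,-0.02],[0,0,0]]
    - [0.07,[-0.13,0,-0.08],[0,0,0]]
    - [0.07,[-0.13,0,-0.14],[0,0,0]]

```text
time: 26.6
tool_pos: [0.5323, 0.0657, 0.1828]
ee_rot: [-3.138, -0.002, 1.415]
wrist_force: [0.3, 0.2, -0.4]
width: 0.07
finger_force: 0.0
```

```bash
python3 - <<'E'
from wchk import *
w=imaging.get_calibration("wrist");o=robot.get_obs();im=imaging.snapshot("wrist");cv2.imwrite("pics/wf.png",im[:,:,::-1])
print(o["tool_pos"],o["width"])
a=np.radians(81);h=np.array([np.cos(a),np.sin(a)])
H=np.array([.5628,.2536]);u=proj(w,[[*(H-.07*h),.05],[*H,.05],[*(H-.014*h),.13]]);print("near rim, centre, roof front pred px",u.round(1))
m=pale(im,130,60);x=int(u[0,0])
k=np.where(m[:,x])[0];print("pale rows on axis",k.min(),k.max(),k[np.r_[True,np.diff(k)>1]],k[np.r_[np.diff(k)>1,True]])
e=plane(w,(x,k[k<300].max()),.05);print("near rim point",e, "rack x",(e[:2]-H)@h)
for n in("top","side"):
  c=imaging.get_calibration(n);i=imaging.snapshot(n);cv2.imwrite(f"pics/{n}_f.png",i[:,:,::-1])
  old=cv2.imread(f"pics/{n}0.png")[:,:,::-1]
  for nm,P in dict(jar=(.4,-.128,.05),spray=(.705,-.1,.1),tile=(.376,.107,.03),rooftile=(.60,.365,.14)).items():
    q=proj(c,[P])[0].astype(int);s=np.s_[q[1]-25:q[1]+25,q[0]-25:q[0]+25]
    print(n,nm,"diff",np.median(cv2.absdiff(i[s],old[s].copy())),(cv2.absdiff(i[s],old[s].copy()).max(2)>40).mean().round(3))
E
```

```text
[0.53231923 0.06568129 0.18278569] 0.06995194319844593
near rim, centre, roof front pred px [[328.4  72.1]
 [328.7 -16.2]
 [329.1 -49.4]]
pale rows on axis 0 72 [ 0 37 54 63] [ 9 50 61 72]
near rim point [0.55148712 0.1846098  0.05      ] rack x -0.06991054548866309
top jar diff 14.0 0.364
top spray diff 12.0 0.0
top tile diff 10.0 0.122
top rooftile diff 12.0 0.0
side jar diff 38.0 0.736
side spray diff 10.0 0.039
side tile diff 8.0 0.0
side rooftile diff 12.0 0.11
```

```bash
python3 - <<'E'
from wchk import *
for f in("top0","top_p2","top_f"):
  im=cv2.imread(f"pics/{f}.png")[:,:,::-1].copy();m=pale(im,0,90)[255:300,355:405]
  n,l,s,c=cv2.connectedComponentsWithStats(m);i=1+s[1:,4].argmax();print(f,s[i]+[355,255,0,0,0],c[i]+[355,255])
w=imaging.get_calibration("wrist");a=np.radians(81);h=np.array([np.cos(a),np.sin(a)]);H=np.array([.5628,.2536])
for nm,d,z in(("bowl near rim outer",.052,.074),("bowl near rim inner",.044,.074),("beaker near rim",.029,.102),("beaker foot-ish",.026,.05)):print(nm,proj(w,[[*(H-d*h),z]]).round(0))
im=cv2.imread("pics/wf.png")
for r in range(0,76,3): print(r,im[r,[300,328,356]].mean(1).astype(int),end=" ")
E
```

```text
top0 [363 264  30  28 548] [376.93613139 276.26094891]
top_p2 [363 264  30  28 546] [376.91025641 276.29487179]
top_f [363 264  30  28 551] [376.81488203 276.24137931]
bowl near rim outer [[323.  49.]]
bowl near rim inner [[323.  38.]]
beaker near rim [[323.   5.]]
beaker foot-ish [[323.  24.]]
0 [187 134 132] 3 [ 76 199 133] 6 [ 80 206 134] 9 [ 82 161 135] 12 [ 82  78 142] 15 [131  80 160] 18 [195  81 183] 21 [207  81 175] 24 [206  80 135] 27 [185  79 105] 30 [112  81 154] 33 [198  81 204] 36 [206  88 205] 39 [207 171 207] 42 [199 207 151] 45 [132 207 135] 48 [145 207 136] 51 [161  79 125] 54 [105 134 108] 57 [181 136 192] 60 [207 153 197] 63 [207 151 208] 66 [173 207 134] 69 [ 81 207  60] 72 [ 84 140  81] 75 [93 59 81]
```

The jar hasn't moved. The bowl rim (rows 40–50) and beaker rim (rows 2–9) sit at the heights predicted for an upright nest, and the basin's near rim is at rack x = -70 mm, which is home. Handing in.

```bash
python3 -c "
from bench import robot
print(robot.close_job())"
```

```text
the job is handed in; nothing more can be done
None
```

I nested the bowl and beaker in the basin and slid the nest home against the rack's back stop; it looks upright in the last picture. It was handed in at about 27 s of the 72 s, and the jar, spray bottle and plaster tile look unmoved.

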